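# Pack the parts tray below its rim and prove it with a levelling board

### The arm

A 6-joint arm with a two-finger parallel gripper is mounted at the origin on a cart in front of the work surface, level with it; the furniture and walls round the work are solid. World frame = base frame: x ahead of the robot, y to its left, z up, the work surface at z = 0. Lengths are in m, angles in degrees, forces in N, time in s.
With the tool pointing down it reaches from about 0.3 to 0.75 m from the base axis. Payload 8.5 kg.
Tool frame: the origin (TCP) lies on the centre line of the jaws, within the pads' length; the fingertips stand 17 mm ahead of it and the grasp point (between the pads) lies 2 mm behind it (env.tcp_to_tips is the distance from the TCP to the fingertips, in m); z points along the fingers, y is the line along which they close (so a half turn about z gives the same grasp; the last joint's range is limited). The gripper opens to 85 mm and grips with 20 to 120 N. Pads are 22 mm wide; open, the fingers measure 114 mm over their backs; the gripper's body (76 mm by 85 mm) begins 54 mm behind the grasp point. The pads swing forward as they close: fully open they stand 13 mm farther back than shut.
Start: joints at [63.638, 21.807, 74.336, -0, 83.858, -12.336], TCP at [0.133, 0.534, 0.248] pointing down, gripper open.
Joint ranges: [-178.18, 178.18], [-50.72, 133.34], [12.68, 142.11], [-81.47, 261.47], [9.98, 163.14], [-165.26, 165.26]. Speed limits (degrees/s): [136.94, 136.94, 180, 180, 180, 180].

### API

Orientations are given as a 3x3 rotation matrix whose columns are the frame's x, y, z axes.
In Python, from rig import env gives the robot as it stands. The module is installed in compiled form; this text tells all that it offers.
- The arm moves only by the shell command python3 -m pendant 'ROWS' [FORCE]. ROWS is JSON, a list of rows, each a list of 7 numbers: the opening, from 0 (shut) to 1 (fully open), then the shift along the tool's x, y, z in m, then the turn, a rotation vector about the tool's x, y, z in rad. A call has 1 to 5 rows; each row is the pose to reach, as a shift and turn from the pose commanded when the call began, along the tool's axes at that moment; what a row does not reach only later rows make up. A row lasts 1/8 s, in which the tool goes at most 62.5 mm and 10.7 degrees, less where a joint would pass 70% of its speed; a pose out of reach is approached as far as the arm can. A call with a gripper value outside its range is refused whole. The fingers move at their own pace and stop on an object; FORCE is the grip in N (left out, the last holds). Time passes only in rows, so rows that repeat a pose let the fingers close. It gives the time, the measured TCP pose, the force, the opening and the grip force at its end, in the units of the state.
- env.observe(): the state, without advancing time (a new reading comes with each control period).
- env.get_image(name): name is "side" or "top"; returns a dict with "image" (400x640x3 uint8, blue, green, red), "fx", "fy", "cx", "cy" (pixels), "pose" (4x4, takes a point from camera to world coordinates). Camera axes: x right, y up, looking along -z (the intrinsics and any distortion apply to the point x, -y, -z); pixel columns grow to the right and rows downward; lengths in m; the calibration is good to about 2 mm. A picture is of the moment at which its call begins. There is no depth.
- env.close_job(): hands the job in; it is judged then, once.
Trained networks look in the newest picture that a camera, given by its name, has taken for a name from the list of things; names that differ only in an ending like _2 or _b are one class to them, and where a whole thing is asked for, a point or a joint stands for the part that bears it (a point fixed in the world has none). Each returns a list of dicts, best first, with "conf" (0 to 1); they miss things now and then, are a little off and sometimes report something else, mostly with a low value. They report only what shows in the picture. A call takes as long as a camera call. They do not tell look-alikes from the thing itself.
- env.find_in(camera, thing): "bbox" ([centre column, centre row, width, height] in pixels, round what is visible of it).
- env.trace(camera, thing): "mask" (400x640 bool, what is visible of it) and "bbox" ([centre column, centre row, width, height] in pixels, round what is visible of it).
- env.tip_of(camera, thing): "centre" ([column, row] in pixels: a listed point, or the origin of a listed thing).
The state is a dict: "time_s": time; "q": joint angles; "qvel": joint speeds; "joint_efforts": joint torques, N m; "position": TCP position; "tool_rot": TCP orientation; "ft_force": force on the tool from outside, world axes, zero at the start; "wrist_torque": the same for the moment, N m; "grip_width": finger opening in m; "gripper_force": force on a finger pad.
Only numpy, scipy, OpenCV 4.12 (cv2) and the standard library are available. Lean on these libraries where they do the work, as an engineer would, in place of code of your own. Each camera call takes 0.05 s, during which the arm holds its last target. There are 200 camera calls.

### The job

Pack the brass tin, upright, and the white carton side by side in the empty wooden tray, both flat on the tray's floor, so that nothing stands above the rim; the carton now stands on edge and would be too tall that way. Then lay the levelling board across the two long rims at the tray's right-hand end as the robot sees it, slide it along the rims to the left-hand end to feel that nothing stands proud, and leave it lying there across the rims.

Things in the scene. Friction and masses are not known exactly. Their poses are not given: they have to be found in the camera images.
- tray: open brown wooden tray at the left, fixed to the bench: 130 mm along its x, 165 mm along its y, 54 mm high; origin at the centre of its underside, z up. Walls 6 mm, floor 6 mm: floor surface at z = 6, rim at z = 54 mm, inside 118 by 153 mm. Its -y end is the right-hand end, +y the left-hand. Side by side along y, the tin takes 58 mm and the lying carton 87 mm (its long side along y).
- tin: round open brass tin, 58 mm across, 39 mm high, 0.12 kg, standing upright on the bench; origin at the centre of its base, z up. Can be gripped across from above. Fixed scrap iron up to 90 mm high lies to its left-and-ahead and right-and-near; fingers have room along the line from ahead-right to near-left (world direction x 0.76, y -0.65), 55 mm each way from its axis, clear above a height of 12 mm.
- carton: closed off-white cardboard carton, 57 mm (its x) by 87 mm (its y) by 35 mm (its z), 0.14 to 0.28 kg; origin at the centre of one 57 x 87 face, z square to that face. It starts standing on a long narrow face: 87 mm long, 35 mm wide, 57 mm tall, its z axis level; pushed near the top it tips flat, and has room to do so both ways. Flat it is 35 mm high, either large face up.
- carton_mid (a point): centre of the carton, 17 mm from its large faces
- board: wooden levelling board: light flat sole 160 mm (its x) by 46 mm (its y) by 10 mm; on its middle a dark block handle 24 mm thick along x, 44 mm along y, from z = 10 to z = 48 mm, gripped from above across the 24 mm; 0.18 to 0.29 kg; origin at the centre of the sole's underside, z up. Across the tray its x runs along the tray's x, its underside at rim height.
Mind the look-alikes: they are no part of the job. What is shaped like the tin but turquoise is not meant.

How it is judged (in metres and radians):
On the way, in this order (a step that is already met when the one before it is completed fails the run):
1. tin and carton both stand or lie flat on the floor of the tray, below the rim (x of tin in the frame of tray between -0.059 and 0.059 m and y of tin in the frame of tray between -0.077 and 0.077 m and z of tin in the frame of tray between 0.002 and 0.01 m and angle between tin's own z axis and vertical below 0.08 rad and x of carton_mid in the frame of tray between -0.059 and 0.059 m and y of carton_mid in the frame of tray between -0.077 and 0.077 m and z of carton_mid in the frame of tray between 0.018 and 0.027 m and angle between the z axis of carton and the z axis of tray, either way round below 0.08 rad), for 0.2 s.
2. the board lies across both long rims at the right-hand end (z of board in the frame of tray between 0.05 and 0.06 m and x of board in the frame of tray between -0.021 and 0.021 m and angle between the x axis of board and the x axis of tray, either way round below 0.25 rad and angle between the z axis of board and the z axis of tray, either way round below 0.06 rad and y of board in the frame of tray between -0.1 and -0.04 m), for 0.1 s.
3. the board, still down on the rims, is right of the middle (z of board in the frame of tray between 0.05 and 0.06 m and x of board in the frame of tray between -0.021 and 0.021 m and angle between the x axis of board and the x axis of tray, either way round below 0.25 rad and angle between the z axis of board and the z axis of tray, either way round below 0.06 rad and y of board in the frame of tray between -0.032 and -0.012 m), for 0.02 s.
4. the board, still down on the rims, is at the middle of the tray (z of board in the frame of tray between 0.05 and 0.06 m and x of board in the frame of tray between -0.021 and 0.021 m and angle between the x axis of board and the x axis of tray, either way round below 0.25 rad and angle between the z axis of board and the z axis of tray, either way round below 0.06 rad and y of board in the frame of tray between -0.01 and 0.01 m), for 0.02 s.
5. the board, still down on the rims, is left of the middle (z of board in the frame of tray between 0.05 and 0.06 m and x of board in the frame of tray between -0.021 and 0.021 m and angle between the x axis of board and the x axis of tray, either way round below 0.25 rad and angle between the z axis of board and the z axis of tray, either way round below 0.06 rad and y of board in the frame of tray between 0.012 and 0.032 m), for 0.02 s.
6. the board, still down on the rims, reaches the left-hand end (z of board in the frame of tray between 0.05 and 0.06 m and x of board in the frame of tray between -0.021 and 0.021 m and angle between the x axis of board and the x axis of tray, either way round below 0.25 rad and angle between the z axis of board and the z axis of tray, either way round below 0.06 rad and y of board in the frame of tray between 0.04 and 0.1 m), for 0.1 s.
At the end, for the whole second after the job is handed in: Tin (upright) and carton lie flat (4 mm, 0.08 rad) on the tray floor, below the rim; the board, slid along the rims from the right-hand end, rests flat on both long rims at the left-hand end, its centre under 43 mm from that end, within 21 mm of the middle line, square within 0.25 rad (all of step 1 and all of step 6 and z of board in the frame of tray below 0.058 m and linear speed of each of tin, carton, board below 0.03 m/s); the robot touches nothing.
It also fails if it takes over 72 s, if anything falls off the work surface, if the arm or the gripper's body presses on something with over 40 N, if the wrist force passes 120 N, or if a joint passes its speed limit or range.

## Working session

There is one attempt and no reset: what is moved stays moved. The work goes in short steps, Python scripts to look and compute and a shell command to move; the robot and the scene stay as the last step left them, time stands still between calls to the robot, and variables do not carry over. Pictures are saved under pics/ and viewed, at most 12 in all, crops included, and the job is handed in when it is done.

```bash
mkdir -p pics; cat > h.py <<'E'
import numpy as np, cv2
from rig import env
def ray(im,uv):
    P=np.array(im["pose"]);d=np.array([(uv[0]-im["cx"])/im["fx"],-(uv[1]-im["cy"])/im["fy"],-1.])
    return P[:3,3],P[:3,:3]@d
def onz(im,uv,z):
    o,d=ray(im,uv);return o+d*(z-o[2])/d[2]
def proj(im,p):
    P=np.array(im["pose"]);c=P[:3,:3].T@(np.array(p)-P[:3,3])
    return np.array([im["cx"]+im["fx"]*c[0]/-c[2],im["cy"]-im["fy"]*c[1]/-c[2]])
E
python3 - <<'E'
from h import *
ims=[]
for n in("top","side"):
    im=env.get_image(n);ims.append(im["image"])
    print(n,{k:v for k,v in im.items() if k not in("image",)})
    cv2.imwrite(f"pics/{n}0.png",im["image"])
    for t in("tray","tin","carton","board"):
        print(t,[(np.round(r["bbox"]),round(r["conf"],2)) for r in env.find_in(n,t)][:4], [(np.round(r["centre"],1),round(r["conf"],2)) for r in env.tip_of(n,t)][:4])
print(env.observe())
E
```

```text
top {'fx': 455.970333289213, 'fy': 455.970333289213, 'cx': 320.99474484704126, 'cy': 203.31405213145058, 'pose': array([[-0.02193551,  0.99684145, -0.07632802,  0.36968585],
       [-0.99975289, -0.02214655, -0.00191949,  0.10471413],
       [-0.00360382,  0.07626705,  0.99708091,  1.54194828],
       [ 0.        ,  0.        ,  0.        ,  1.        ]])}
tray [(array([235., 184.,  62.,  60.]), 0.96)] [(array([234.3, 185.7]), 0.69)]
tin [(array([180., 186.,  24.,  25.]), 0.85), (array([316., 219.,  20.,  17.]), 0.48)] [(array([314.8, 212.8]), 0.63), (array([181.4, 184. ]), 0.62)]
carton [(array([447., 222.,  12.,  29.]), 0.72)] [(array([455.1, 219.8]), 0.62)]
board [(array([362., 188.,  40.,  34.]), 0.59)] [(array([363.2, 187.9]), 0.58)]
side {'fx': 484.94807192624336, 'fy': 484.94807192624336, 'cx': 320.87588692464055, 'cy': 206.85015867622246, 'pose': array([[-0.83118707,  0.33259868, -0.44554031, -0.31371924],
       [-0.55547014, -0.46201455,  0.69137217,  1.39183666],
       [ 0.02410337,  0.82214395,  0.56876916,  1.08817304],
       [ 0.        ,  0.        ,  0.        ,  1.
[... 437 characters left out ...]
8.38546709e+01, -1.23363524e+01]), 'qvel': array([ 0.05704953,  0.00600449, -0.02352895, -0.07264917,  0.09449822,
        0.07302983]), 'joint_efforts': array([ 1.12936978e-03, -4.48312604e+01, -2.31470668e+01, -1.28000747e-04,
        3.98814254e-04,  4.98996684e-06]), 'position': array([0.13330637, 0.53360281, 0.2483514 ]), 'tool_rot': array([[-9.70189907e-01,  2.42345908e-01,  7.49476032e-05],
       [ 2.42345914e-01,  9.70189904e-01,  9.43580776e-05],
       [-4.98461140e-05,  1.09708500e-04, -9.99999993e-01]]), 'ft_force': array([0.01509104, 0.86391171, 0.29156992]), 'wrist_torque': array([-0.00364677,  0.03499837, -0.01464875]), 'gripper_force': 0.0, 'grip_width': 0.08555181720539821}
```

View pics/top0.png

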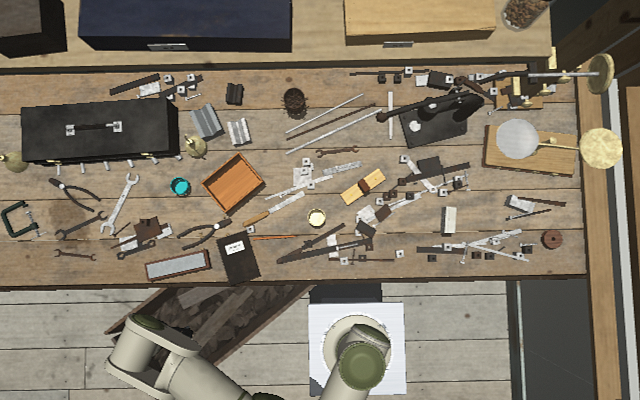

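View pics/side0.png

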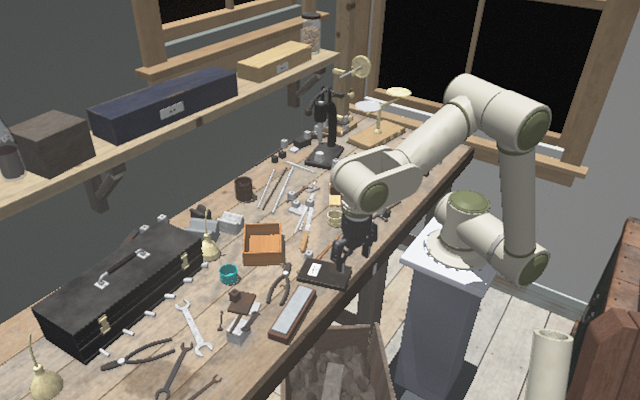

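The top view shows the tray at (235,184), a turquoise look-alike at (180,186), the brass tin at (316,217), the board at (363,186) and the carton on edge at (449,220). The tin candidates are (180,186), which is turquoise and so not meant, and (316,217), which is brass and sits between scrap iron, so it fits. I'll confirm with one crop and fit the poses.

```bash
cat >> h.py <<'E'
from scipy.optimize import minimize
def box(x,y,z,c=(0,0,0)): return np.array([[sx*x/2+c[0],sy*y/2+c[1],c[2]+k*z] for sx in(-1,1) for sy in(-1,1) for k in(0,1)])
TIN=np.array([[.029*np.cos(a),.029*np.sin(a),z] for a in np.linspace(0,6.28,40) for z in(0,.039)])
MODELS=dict(tray=[box(.13,.165,.054)],tin=[TIN],edge=[box(.035,.087,.057)],flat=[box(.057,.087,.035)],board=[box(.16,.046,.010),box(.024,.044,.038,(0,0,.01))])
def render(im,model,x,y,th,z0=0,S=4,roi=None):
    c,s=np.cos(th),np.sin(th);R=np.array([[c,-s,0],[s,c,0],[0,0,1]])
    m=np.zeros((roi[3]*S,roi[2]*S),np.uint8)
    for b in MODELS[model]:
        p=np.array([proj(im,R@q+[x,y,z0]) for q in b]);p=((p-roi[:2]+.5)*S-.5)
        h=cv2.convexHull(p.astype(np.float32))
        cv2.fillPoly(m,[np.round(h*16).astype(np.int32)],255,shift=4)
    return cv2.resize(m,(roi[2],roi[3]),interpolation=cv2.INTER_AREA)/255.
def fit(im,mask,model,z0=0,th0s=None):
    ys,xs=np.where(mask);roi=(xs.min()-8,ys.min()-8,np.ptp(xs)+17,np.ptp(ys)+17)
    t=mask[roi[1]:roi[1]+roi[3],roi[0]:roi[0]+roi[2]].astype(float)
    g=onz(im,(xs.mean(),ys.mean()),z0+.02);best=None
    for th in (np.radians(np.arange(0,180,20)) if th0s is None else th0s):
        f=lambda v:np.abs(render(im,model,v[0]/100,v[1]/100,v[2],z0,4,roi)-t).sum()/t.sum()
        r=minimize(f,[g[0]*100,g[1]*100,th],method="Nelder-Mead",options=dict(initial_simplex=np.array([[g[0]*100,g[1]*100,th],[g[0]*100+1,g[1]*100,th],[g[0]*100,g[1]*100+1,th],[g[0]*100,g[1]*100,th+.25]]),maxiter=120))
        if best is None or r.fun<best.fun:best=r
    v=best.x;return np.round([v[0]/100,v[1]/100],4),round(np.degrees(v[2])%180,1),round(best.fun,3)
def masks(cam,thing): return [(r["mask"],r["bbox"],r["conf"]) for r in env.trace(cam,thing)]
E
python3 - <<'E'
from h import *
im=env.get_image("top");I=im["image"]
for t,m in(("tray","tray"),("tin","tin"),("carton","edge"),("board","board")):
    for k,b,c in masks("top",t)[:2]:
        print(t,np.round(b),round(c,2),k.sum(),fit(im,k,m,0,[0] if t=="tin" else None))
sd=env.get_image("side")
for t,m in(("tray","tray"),("tin","tin"),("board","board")):
    for k,b,c in masks("side",t)[:2]:
        print("side",t,np.round(b),round(c,2),k.sum(),fit(sd,k,m,0,[0] if t=="tin" else None))
a=cv2.resize(I[140:260,280:480],None,fx=4,fy=4,interpolation=cv2.INTER_CUBIC)
cv2.imwrite("pics/c1.png",a)
E
```

```text
tray [234. 181.  63.  58.] 0.75 2063 (array([0.5622, 0.4011]), np.float64(38.9), np.float64(0.041))
tin [317. 219.  17.  22.] 0.69 210 (array([0.4397, 0.1255]), np.float64(8.4), np.float64(0.196))
tin [181. 186.  21.  20.] 0.53 288 (array([0.5558, 0.5818]), np.float64(7.2), np.float64(0.071))
carton [449. 222.  20.  33.] 0.82 409 (array([ 0.4208, -0.3107]), np.float64(82.9), np.float64(0.069))
board [362. 188.  42.  38.] 0.95 663 (array([ 0.5426, -0.0353]), np.float64(124.5), np.float64(0.087))
board [450. 220.  15.  33.] 0.41 421 (array([ 0.3869, -0.3135]), np.float64(174.2), np.float64(0.391))
side tray [261. 242.  40.  44.] 0.9 1667 (array([0.5629, 0.4007]), np.float64(38.2), np.float64(0.041))
side tin [229. 276.  19.  20.] 0.8 328 (array([0.559 , 0.5792]), np.float64(9.0), np.float64(0.082))
side tin [333. 219.  12.  15.] 0.59 240 (array([0.4426, 0.1249]), np.float64(7.0), np.float64(0.07))
side board [335. 196.  17.  26.] 0.5 200 (array([ 0.5418, -0.0339]), np.float64(122.9), np.float64(0.4))
```

View pics/c1.png

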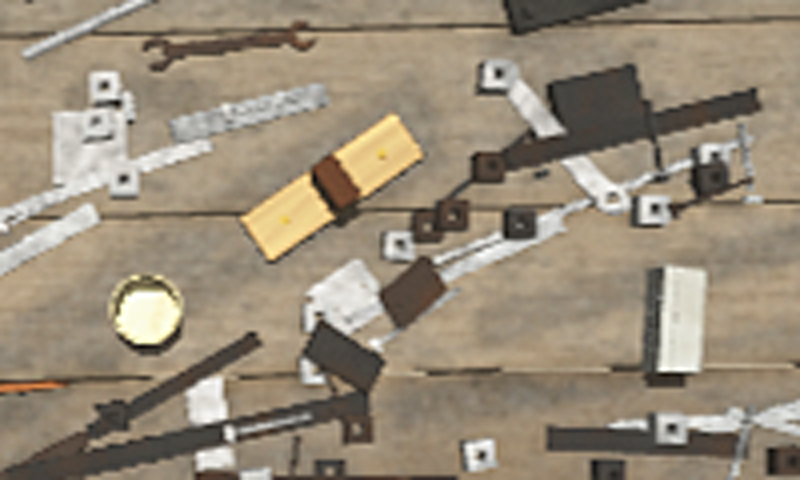

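The crop confirms the brass tin at full-image pixel (316,217), with scrap ahead-left and near-right. It also shows the board at (363,186) and the carton on edge at (449,220). Top and side fits agree: tray (0.562, 0.401) turned 38.5°, tin (0.441, 0.125).

```bash
cat >> h.py <<'E'
def go(x,y,z,yaw=None,q=0):
    "shift/turn in tool axes to put TCP at x,y,z with tool y at world angle yaw"
    s=env.observe();R=s["tool_rot"];d=R.T@(np.array([x,y,z])-s["position"])
    cur=np.degrees(np.arctan2(R[1,1],R[0,1]));w=0 if yaw is None else (yaw-cur)
    print("t %.1f pos %s yaw %.1f tilt %.2f q6 %.0f| shift %s rz %.4f rad (%.1f deg) F %s w %.4f"%(s["time_s"],np.round(s["position"],4),cur,np.degrees(np.arccos(-R[2,2])),s["q"][5],np.round(d,4),-np.radians(w),w,np.round(s["ft_force"],1),s["grip_width"]))
E
python3 -c "
from h import *
print(env.tcp_to_tips)
go(.441,.125,.2,139.5)"
```

```text
0.017
t 1.4 pos [0.1333 0.5336 0.2483] yaw 76.0 tilt 0.00 q6 -12| shift [-0.3976 -0.3218  0.0483] rz -1.1087 rad (63.5 deg) F [ 0.3 -0.9 -0.5] w 0.0853
```

```bash
python3 -m pendant '[[0.85,-0.04,-0.032,0,0,0,-0.12],[0.85,-0.085,-0.068,0,0,0,-0.28],[0.85,-0.13,-0.105,0,0,0,-0.44],[0.85,-0.175,-0.141,0,0,0,-0.6],[0.85,-0.22,-0.178,0,0,0,-0.76]]' 40
python3 -c "
from h import *
go(.441,.125,.2,139.5)"
```

```text
time_s: 1.98
position: [0.2993, 0.314, 0.2485]
tool_rot: [[-0.88, -0.475, 0.001], [-0.475, 0.88, 0.0], [-0.001, -0.0, -1.0]]
ft_force: [1.2, -0.3, -0.5]
grip_width: 0.0727
gripper_force: 0.0
t 2.0 pos [0.2993 0.314  0.2485] yaw 118.4 tilt 0.04 q6 -88| shift [-0.0348 -0.2337  0.0486] rz -0.3688 rad (21.1 deg) F [ 1.2 -0.3 -0.5] w 0.0727
```

```bash
python3 -m pendant '[[0.85,-0.009,-0.058,0.01,0,0,-0.1],[0.85,-0.018,-0.117,0.02,0,0,-0.2],[0.85,-0.027,-0.176,0.035,0,0,-0.3],[0.85,-0.035,-0.234,0.0486,0,0,-0.369],[0.85,-0.035,-0.234,0.0486,0,0,-0.369]]'
python3 - <<'E'
from h import *
go(.441,.125,.07,139.5)
for n in("top","side"):
    im=env.get_image(n)
    for t,m in(("tin","tin"),("carton","edge"),("board","board")):
        for k,b,c in masks(n,t)[:2]: print(n,t,np.round(b),round(c,2),k.sum(),fit(im,k,m,0,[0] if t=="tin" else None))
E
```

```text
time_s: 2.6
position: [0.441, 0.1227, 0.1988]
tool_rot: [[-0.657, -0.754, -0.001], [-0.754, 0.657, -0.0], [0.001, 0.001, -1.0]]
ft_force: [-0.6, -0.1, -0.1]
grip_width: 0.0721
gripper_force: 0.0
t 2.6 pos [0.441  0.1227 0.1988] yaw 139.0 tilt 0.08 q6 -138| shift [-0.0018  0.0014  0.1288] rz -0.0094 rad (0.5 deg) F [-0.6 -0.1 -0.1] w 0.0721
top tin [181. 184.  21.  23.] 0.49 286 (array([0.5555, 0.5817]), np.float64(2.0), np.float64(0.079))
top carton [446. 219.  16.  26.] 0.57 380 (array([ 0.4208, -0.31  ]), np.float64(83.6), np.float64(0.096))
top board [360. 188.  42.  39.] 0.83 694 (array([ 0.5416, -0.0329]), np.float64(123.5), np.float64(0.079))
side tin [335. 219.  13.  14.] 0.7 239 (array([0.442 , 0.1243]), np.float64(2.0), np.float64(0.062))
side tin [231. 276.  18.  20.] 0.52 314 (array([0.5574, 0.5788]), np.float64(13.8), np.float64(0.115))
side board [334. 194.  14.  23.] 0.71 239 (array([ 0.544 , -0.0367]), np.float64(123.1), np.float64(0.15))
```

```bash
python3 -m pendant '[[0.85,-0.002,0.001,0.05,0,0,-0.009],[0.85,-0.002,0.001,0.10,0,0,-0.009],[0.85,-0.002,0.001,0.14,0,0,-0.009],[0.85,-0.002,0.001,0.166,0,0,-0.009],[0.85,-0.002,0.001,0.166,0,0,-0.009]]' && python3 -m pendant '[[0.4,0,0,0,0,0,0],[0.4,0,0,0,0,0,0],[0.4,0,0,0,0,0,0],[0.4,0,0,0,0,0,0],[0.4,0,0,0,0,0,0]]' 40
```

```text
time_s: 3.62
position: [0.4392, 0.1281, 0.0328]
tool_rot: [[-0.646, -0.764, -0.003], [-0.764, 0.646, -0.0], [0.002, 0.002, -1.0]]
ft_force: [0.5, -0.2, 0.1]
grip_width: 0.0725
gripper_force: 0.0
time_s: 4.25
position: [0.4406, 0.128, 0.0352]
tool_rot: [[-0.646, -0.763, 0.003], [-0.763, 0.646, 0.0], [-0.002, -0.002, -1.0]]
ft_force: [-1.1, 2.4, 6.5]
grip_width: 0.0535
gripper_force: 43.0
```

```bash
python3 -m pendant '[[0.4,0,0,-0.02,0,0,0],[0.4,0,0,-0.06,0,0,0],[0.4,0,0,-0.12,0,0,0],[0.4,0,0,-0.17,0,0,0],[0.4,0,0,-0.17,0,0,0]]' 40
python3 - <<'E'
from h import *
im=env.get_image("side")
p=proj(im,env.observe()["position"]).astype(int);print(p)
cv2.imwrite("pics/s2.png",cv2.resize(im["image"][p[1]-50:p[1]+50,p[0]-65:p[0]+65],None,fx=6,fy=6,interpolation=cv2.INTER_CUBIC))
go(.5,.3,.2,38.5)
E
```

```text
time_s: 4.88
position: [0.4412, 0.1279, 0.2077]
tool_rot: [[-0.646, -0.763, 0.009], [-0.763, 0.646, 0.0], [-0.006, -0.007, -1.0]]
ft_force: [0.1, -0.0, -1.9]
grip_width: 0.0532
gripper_force: 42.8
[336 176]
t 4.9 pos [0.4402 0.1278 0.2052] yaw 139.7 tilt 0.23 q6 -138| shift [-0.1701  0.0656  0.0055] rz 1.7671 rad (-101.2 deg) F [ 0.4  0.7 -1.7] w 0.0536
```

View pics/s2.png

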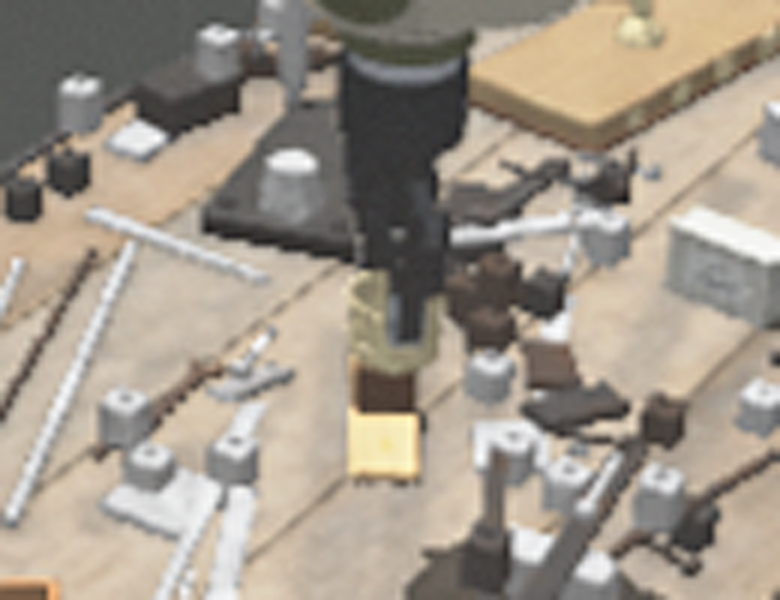

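The crop shows the tin held upright between the pads, with its centre at about (394,330) in the crop.

```bash
python3 -m pendant '[[0.4,-0.03,0.012,0,0,0,0.16],[0.4,-0.075,0.03,0,0,0,0.34],[0.4,-0.12,0.048,0,0,0,0.52],[0.4,-0.165,0.067,0,0,0,0.70],[0.4,-0.21,0.086,0,0,0,0.87]]'
python3 -c "
from h import *
go(.538,.4315,.2,38.5)"
```

```text
time_s: 5.55
position: [0.5098, 0.3449, 0.2018]
tool_rot: [[-1.0, 0.008, -0.003], [0.008, 1.0, -0.001], [0.003, -0.001, -1.0]]
ft_force: [0.6, -0.7, -0.1]
grip_width: 0.0537
gripper_force: 42.8
t 5.5 pos [0.5098 0.3449 0.2018] yaw 89.6 tilt 0.19 q6 -66| shift [-0.0275  0.0869  0.0016] rz 0.8912 rad (-51.1 deg) F [ 0.6 -0.7 -0.1] w 0.0537
```

```bash
python3 -m pendant '[[0.4,-0.006,0.02,0,0,0,0.18],[0.4,-0.012,0.04,0,0,0,0.36],[0.4,-0.02,0.06,0,0,0,0.54],[0.4,-0.0275,0.087,0,0,0,0.72],[0.4,-0.0275,0.087,0,0,0,0.89]]' && python3 -m pendant '[[0.4,0,0,0.04,0,0,0],[0.4,0,0,0.07,0,0,0],[0.4,0,0,0.07,0,0,0]]'
cat >> h.py <<'E'
T=np.array([.5625,.401]);TH=np.radians(38.5)
def intray(p):
    d=np.array(p)[:2]-T;c,s=np.cos(TH),np.sin(TH);return np.round([d[0]*c+d[1]*s,-d[0]*s+d[1]*c],4)
def world(x,y):
    c,s=np.cos(TH),np.sin(TH);return T+[x*c-y*s,x*s+y*c]
E
python3 - <<'E'
from h import *
go(*world(0,.039),.07,38.5)
p=env.observe()["position"];print("tcp in tray",intray(p))
for n in("top","side"):
    im=env.get_image(n)
    for k,b,c in masks(n,"tin")[:3]:
        v=fit(im,k,"tin",p[2]-.0345,[0]);print(n,np.round(b),round(c,2),k.sum(),v,intray(v[0]))
    cv2.imwrite(f"pics/{n}3.png",cv2.resize(im["image"][140:300,180:340],None,fx=3.5,fy=3.5))
E
```

```text
time_s: 6.18
position: [0.5373, 0.4317, 0.2008]
tool_rot: [[-0.625, 0.781, -0.003], [0.781, 0.625, -0.002], [0.001, -0.004, -1.0]]
ft_force: [0.1, -0.4, -1.0]
grip_width: 0.0531
gripper_force: 42.8
time_s: 6.55
position: [0.5363, 0.4296, 0.1296]
tool_rot: [[-0.628, 0.778, -0.007], [0.778, 0.628, -0.004], [0.001, -0.008, -1.0]]
ft_force: [0.5, -0.1, -1.3]
grip_width: 0.0531
gripper_force: 42.7
t 6.5 pos [0.5363 0.4296 0.1296] yaw 38.9 tilt 0.46 q6 -10| shift [0.0002 0.0031 0.0596] rz 0.0070 rad (-0.4 deg) F [ 0.5 -0.1 -1.3] w 0.0531
tcp in tray [-0.0027  0.0387]
side [228. 275.  23.  22.] 0.65 334 (array([0.4791, 0.6503]), np.float64(11.1), np.float64(0.253)) [0.0899 0.247 ]
side [260. 231.  14.  16.] 0.51 252 (array([0.5412, 0.4284]), np.float64(3.6), np.float64(0.267)) [0.0004 0.0347]
```

View pics/side3.png

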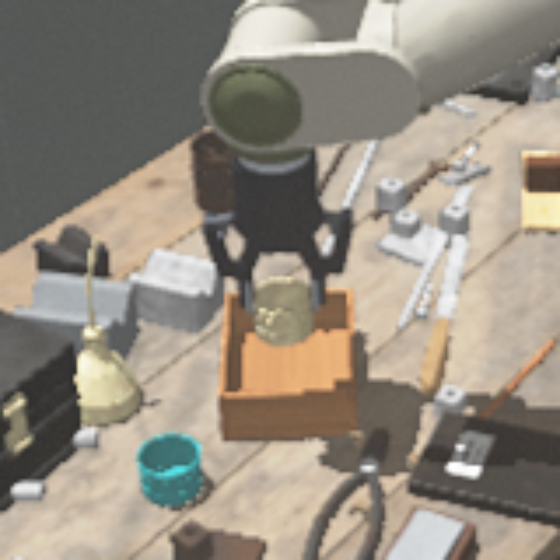

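The crop shows the tin held over the tray between the side walls, at about (285,310). I'll lower it, then feel for the left end wall.

```bash
python3 -m pendant '[[0.4,0,0.003,0.03,0,0,0],[0.4,0,0.003,0.055,0,0,0],[0.4,0,0.003,0.07,0,0,0],[0.4,0,0.003,0.08,0,0,0],[0.4,0,0.003,0.085,0,0,0]]' && python3 -m pendant '[[0.4,0.002,0,0,0,0,0],[0.4,0.004,0,0,0,0,0],[0.4,0.006,0,0,0,0,0],[0.4,0.007,0,0,0,0,0]]'
python3 -c "
from h import *
go(*world(0,.0455),.041,38.5);print(intray(env.observe()['position']))"
```

```text
time_s: 7.38
position: [0.5404, 0.4325, 0.049]
tool_rot: [[-0.628, 0.778, 0.001], [0.778, 0.628, 0.0], [-0.0, 0.001, -1.0]]
ft_force: [0.5, -0.1, -0.7]
grip_width: 0.0533
gripper_force: 42.8
time_s: 7.88
position: [0.5357, 0.438, 0.049]
tool_rot: [[-0.628, 0.778, 0.0], [0.778, 0.628, 0.0], [-0.0, 0.0, -1.0]]
ft_force: [-0.4, 1.0, -1.0]
grip_width: 0.0534
gripper_force: 42.8
t 7.9 pos [0.5357 0.438  0.049 ] yaw 38.9 tilt 0.02 q6 -9| shift [-0.0002 -0.002   0.008 ] rz 0.0071 rad (-0.4 deg) F [-0.4  1.  -1. ] w 0.0534
[0.002  0.0457]
```

```bash
python3 -m pendant '[[0.4,0.0,0,0.003,0,0,0],[0.4,0,0,0.006,0,0,0],[0.4,0,0,0.006,0,0,0]]' && python3 -m pendant '[[0.4,0.001,0,0,0,0,0],[0.4,0.002,0,0,0,0,0],[0.4,0.003,0,0,0,0,0],[0.4,0.003,0,0,0,0,0]]'
python3 -c "
from h import *
go(*world(0,.0455),.041,38.5);print(intray(env.observe()['position']))"
```

```text
time_s: 8.25
position: [0.5356, 0.4377, 0.0423]
tool_rot: [[-0.628, 0.778, -0.001], [0.778, 0.628, -0.0], [0.0, -0.001, -1.0]]
ft_force: [-0.5, 1.1, -1.0]
grip_width: 0.0534
gripper_force: 42.8
time_s: 8.75
position: [0.5344, 0.4395, 0.043]
tool_rot: [[-0.628, 0.778, 0.001], [0.778, 0.628, -0.001], [-0.001, 0.0, -1.0]]
ft_force: [1.1, -4.9, 0.5]
grip_width: 0.0529
gripper_force: 42.9
t 8.8 pos [0.5344 0.4395 0.043 ] yaw 38.9 tilt 0.09 q6 -9| shift [-0.0021 -0.002   0.002 ] rz 0.0068 rad (-0.4 deg) F [ 1.1 -4.9  0.5] w 0.0529
[0.002  0.0477]
```

The force of about 5 N says the tin has met the end wall. Now down to the floor.

```bash
python3 -m pendant '[[0.4,-0.001,-0.001,0.002,0,0,0],[0.4,-0.001,-0.001,0.004,0,0,0],[0.4,-0.001,-0.001,0.006,0,0,0],[0.4,-0.001,-0.001,0.006,0,0,0]]'
python3 -c "
from h import *
go(*world(0,.0455),.041,38.5);print(intray(env.observe()['position']))"
```

```text
time_s: 9.25
position: [0.5341, 0.4391, 0.0411]
tool_rot: [[-0.628, 0.778, 0.003], [0.778, 0.628, 0.002], [-0.001, 0.003, -1.0]]
ft_force: [-5.1, -6.6, 27.5]
grip_width: 0.0534
gripper_force: 45.7
t 9.2 pos [0.5341 0.4391 0.0411] yaw 38.9 tilt 0.19 q6 -9| shift [-0.002  -0.0015  0.0001] rz 0.0072 rad (-0.4 deg) F [-5.1 -6.6 27.5] w 0.0534
[0.0015 0.0475]
```

```bash
python3 -m pendant '[[0.4,0,0,-0.003,0,0,0],[0.85,0,0,-0.004,0,0,0],[0.85,0,0,-0.004,0,0,0],[0.85,0,0,-0.004,0,0,0]]' && python3 -m pendant '[[0.85,0,0,-0.03,0,0,0],[0.85,0,0,-0.09,0,0,0],[0.85,0,0,-0.15,0,0,0],[0.85,0,0,-0.17,0,0,0]]' && python3 -m pendant '[[0,-0.06,0,0,0,0,0],[0,-0.12,0,0,0,0,0],[0,-0.18,0,0,0,0,0],[0,-0.24,0,0,0,0,0],[0,-0.30,0,0,0,0,0]]'
python3 - <<'E'
from h import *
for n in("top","side"):
    im=env.get_image(n)
    for t,m,z in(("tin","tin",.006),("tray","tray",0),("carton","edge",0),("board","board",0)):
        for k,b,c in masks(n,t)[:2]:
            v=fit(im,k,m,z,[0] if t=="tin" else None); print(n,t,np.round(b),round(c,2),k.sum(),v,intray(v[0]))
go(.40,-.25,.2,83)
E
```

```text
time_s: 9.75
position: [0.5335, 0.4388, 0.0403]
tool_rot: [[-0.628, 0.778, -0.001], [0.778, 0.628, -0.0], [0.0, -0.001, -1.0]]
ft_force: [0.6, -0.3, -0.8]
grip_width: 0.0727
gripper_force: 0.0
time_s: 10.25
position: [0.5343, 0.4393, 0.2152]
tool_rot: [[-0.628, 0.778, 0.006], [0.778, 0.628, 0.003], [-0.001, 0.007, -1.0]]
ft_force: [0.5, -0.2, -0.4]
grip_width: 0.0729
gripper_force: 0.0
time_s: 10.88
position: [0.723, 0.2037, 0.2105]
tool_rot: [[-0.628, 0.778, -0.001], [0.778, 0.628, 0.0], [0.0, -0.0, -1.0]]
ft_force: [0.8, 0.9, 0.2]
grip_width: -0.0
gripper_force: 0.0
top tin [221. 192.  17.  24.] 0.7 259 (array([0.5338, 0.4441]), np.float64(7.0), np.float64(0.12)) [0.0044 0.0516]
top tin [179. 187.  25.  19.] 0.56 312 (array([0.5545, 0.5813]), np.float64(9.1), np.float64(0.04)) [0.106  0.1461]
top tray [234. 184.  64.  60.] 0.67 1759 (array([0.5616, 0.4011]), np.float64(38.5), np.float64(0.214)) [-0.0006  0.0006]
top carton [447. 222.  12.  26.] 0.8 387 (array([ 0.4209, -0.3101]), np.float64(83.8), np.float64(0.079)) [-0.5535 -0.4684]
top board [362. 187.  41.  37.] 0.69 622 (array([ 0.5415, -0.0335]), np.float64(123.8), np.float64(0.072)) [-0.2869 -0.327 ]
side tin [229. 275.  20.  21.] 0.55 347 (array([0.5531, 0.586 ]), np.float64(8.5), np.float64(0.053)) [0.1078 0.1506]
side tray [263. 243.  42.  41.] 0.69 1446 (array([0.5632, 0.4007]), np.float64(39.0), np.float64(0.142)) [ 0.0004 -0.0007]
side carton [399. 169.   8.  10.] 0.38 55 (array([ 0.5144, -0.3021]), np.float64(100.8), np.float64(1.0)) [-0.4753 -0.5203]
side board [335. 194.  15.  23.] 0.83 242 (array([ 0.5438, -0.0367]), np.float64(123.2), np.float64(0.139)) [-0.2871 -0.3309]
t 11.4 pos [0.7215 0.2065 0.2111] yaw 39.0 tilt 0.02 q6 -32| shift [-0.1525 -0.5371  0.011 ] rz -0.7681 rad (44.0 deg) F [ 0.2 -0.2  0.5] w -0.0000
```

```bash
python3 -m pendant '[[0,-0.015,-0.045,0,0,0,-0.08],[0,-0.035,-0.102,0,0,0,-0.16],[0,-0.055,-0.16,0,0,0,-0.24],[0,-0.075,-0.218,0,0,0,-0.32],[0,-0.095,-0.276,0,0,0,-0.40]]'
python3 -c "
from h import *
go(.426,-.262,.2,83.5)"
```

```text
time_s: 12.0
position: [0.5656, -0.0428, 0.2112]
tool_rot: [[-0.883, 0.469, 0.001], [0.469, 0.883, -0.0], [-0.001, 0.0, -1.0]]
ft_force: [1.3, -0.1, -0.3]
grip_width: -0.0001
gripper_force: 0.0
t 12.0 pos [ 0.5656 -0.0428  0.2112] yaw 62.0 tilt 0.06 q6 -78| shift [ 0.0205 -0.2591  0.0112] rz -0.3747 rad (21.5 deg) F [ 1.3 -0.1 -0.3] w -0.0001
```

```bash
python3 -m pendant '[[0,0.004,-0.055,0,0,0,-0.08],[0,0.008,-0.11,0,0,0,-0.16],[0,0.013,-0.165,0,0,0,-0.24],[0,0.017,-0.22,0,0,0,-0.32],[0,0.0205,-0.259,0.01,0,0,-0.375]]' && python3 -m pendant '[[0,0,0,0.04,0,0,0],[0,0,0,0.08,0,0,0],[0,0,0,0.12,0,0,0],[0,0,0,0.137,0,0,0],[0,0,0,0.137,0,0,0]]'
python3 -c "
from h import *
go(.426,-.262,.062,83.5)"
```

```text
time_s: 12.62
position: [0.4257, -0.2619, 0.2016]
tool_rot: [[-0.993, 0.115, 0.002], [0.115, 0.993, -0.002], [-0.002, -0.002, -1.0]]
ft_force: [1.2, 1.0, 1.1]
grip_width: -0.0003
gripper_force: 0.0
time_s: 13.25
position: [0.4264, -0.2599, 0.0632]
tool_rot: [[-0.993, 0.116, -0.001], [0.116, 0.993, 0.001], [0.001, 0.001, -1.0]]
ft_force: [-0.2, -0.2, 1.0]
grip_width: -0.0
gripper_force: 0.0
t 13.2 pos [ 0.4264 -0.2599  0.0632] yaw 83.3 tilt 0.11 q6 -128| shift [ 0.0002 -0.0022  0.0012] rz -0.0026 rad (0.2 deg) F [-0.2 -0.2  1. ] w -0.0000
```

```bash
python3 -m pendant '[[0,0,-0.01,0,0,0,0],[0,0,-0.018,0,0,0,0],[0,0,-0.025,0,0,0,0],[0,0,-0.032,0,0,0,0],[0,0,-0.04,0,0,0,0]]' && python3 -m pendant '[[0,0,-0.008,0,0,0,0],[0,0,-0.015,0,0,0,0],[0,0,-0.022,0,0,0,0],[0,0,-0.022,0,0,0,0],[0,0,0,-0.04,0,0,0]]' && python3 -m pendant '[[0.85,0,0.03,-0.06,0,0,0],[0.85,0,0.06,-0.1,0,0,0],[0.85,0,0.12,-0.1,0,0,0],[0.85,0,0.18,-0.1,0,0,0]]'
python3 - <<'E'
from h import *
im=env.get_image("top")
for m in("flat","edge"):
    for k,b,c in masks("top","carton")[:2]:
        v=fit(im,k,m,0); print(m,np.round(b),round(c,2),k.sum(),v)
cv2.imwrite("pics/t4.png",cv2.resize(im["image"][170:270,380:520],None,fx=4.5,fy=4.5,interpolation=cv2.INTER_CUBIC))
go(.416,-.356,.1,83)
E
```

```text
time_s: 13.88
position: [0.4222, -0.3008, 0.0649]
tool_rot: [[-0.993, 0.116, 0.001], [0.116, 0.993, -0.001], [-0.002, -0.001, -1.0]]
ft_force: [0.7, 0.6, 0.3]
grip_width: 0.0001
gripper_force: 0.2
time_s: 14.5
position: [0.421, -0.3001, 0.1021]
tool_rot: [[-0.993, 0.118, -0.004], [0.118, 0.993, 0.004], [0.004, 0.003, -1.0]]
ft_force: [-0.0, 0.8, 0.7]
grip_width: 0.0001
gripper_force: 0.0
time_s: 15.0
position: [0.4428, -0.1199, 0.2042]
tool_rot: [[-0.993, 0.117, 0.001], [0.117, 0.993, -0.0], [-0.001, -0.0, -1.0]]
ft_force: [0.6, -0.1, -0.7]
grip_width: 0.0722
gripper_force: 0.0
flat [463. 222.  18.  25.] 0.86 499 (array([ 0.4169, -0.3573]), np.float64(84.7), np.float64(0.098))
edge [463. 222.  18.  25.] 0.86 499 (array([ 0.4159, -0.3548]), np.float64(88.8), np.float64(0.167))
t 15.2 pos [ 0.4428 -0.1191  0.204 ] yaw 83.6 tilt 0.01 q6 -113| shift [-0.     -0.2384  0.1039] rz 0.0097 rad (-0.6 deg) F [ 0.6 -0.6  0.2] w 0.0730
```

View pics/t4.png

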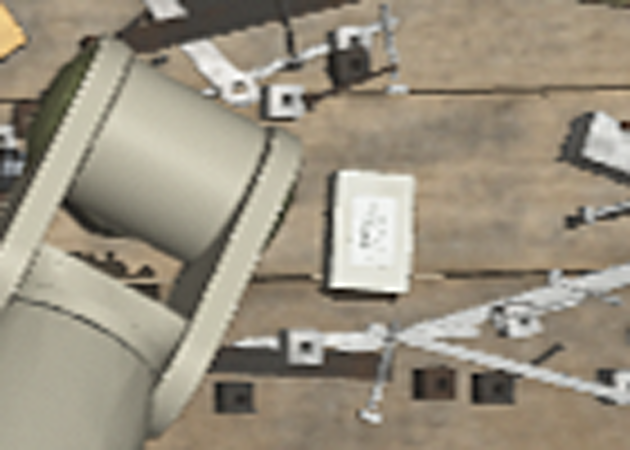

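The crop shows the carton lying flat, large face up, spanning about (330–413, 172–293), with clear bench on both sides.

```bash
python3 -m pendant '[[0.87,0,-0.06,0,0,0,-0.01],[0.87,0,-0.12,0,0,0,-0.02],[0.87,-0.001,-0.18,0,0,0,-0.025],[0.87,-0.001,-0.239,0.01,0,0,-0.025],[0.87,-0.001,-0.239,0.05,0,0,-0.025]]' && python3 -c "
from h import *
go(.417,-.357,.026,85)"
```

```text
time_s: 15.78
position: [0.4151, -0.3647, 0.1539]
tool_rot: [[-0.995, 0.097, 0.003], [0.097, 0.995, -0.005], [-0.003, -0.004, -1.0]]
ft_force: [0.9, 0.2, -0.1]
grip_width: 0.0742
gripper_force: 0.0
t 15.8 pos [ 0.4151 -0.3647  0.1539] yaw 84.4 tilt 0.31 q6 -138| shift [-0.0007  0.0084  0.1279] rz -0.0101 rad (0.6 deg) F [ 0.9  0.2 -0.1] w 0.0742
```

```bash
python3 -m pendant '[[0.87,-0.001,0,0.03,0,0,-0.01],[0.87,-0.001,0,0.06,0,0,-0.01],[0.87,-0.001,0,0.06,0,0,-0.01]]' && python3 -c "
from h import *
go(.417,-.357,.026,85)"
```

```text
time_s: 16.15
position: [0.4158, -0.3593, 0.092]
tool_rot: [[-0.997, 0.083, -0.003], [0.083, 0.997, 0.003], [0.003, 0.003, -1.0]]
ft_force: [-0.8, -0.5, 0.7]
grip_width: 0.0744
gripper_force: 0.0
t 16.1 pos [ 0.4158 -0.3593  0.092 ] yaw 85.2 tilt 0.26 q6 -138| shift [-0.0012  0.0022  0.066 ] rz 0.0041 rad (-0.2 deg) F [-0.8 -0.5  0.7] w 0.0744
```

```bash
python3 -m pendant '[[0.87,-0.001,0.001,0.03,0,0,0],[0.87,-0.001,0.001,0.05,0,0,0],[0.87,-0.001,0.001,0.062,0,0,0],[0.87,-0.001,0.001,0.064,0,0,0],[0.87,-0.001,0.001,0.064,0,0,0]]' && python3 -m pendant '[[0.4,0,0,0,0,0,0],[0.4,0,0,0,0,0,0],[0.4,0,0,0,0,0,0],[0.4,0,0,0,0,0,0]]' 50 && python3 -m pendant '[[0.4,0,0,-0.03,0,0,0],[0.4,0,0,-0.08,0,0,0],[0.4,0,0,-0.14,0,0,0],[0.4,0,0,-0.18,0,0,0]]'
python3 -c "
from h import *
go(.5,.1,.206,60)"
```

```text
time_s: 16.77
position: [0.4183, -0.3587, 0.0305]
tool_rot: [[-0.997, 0.082, 0.001], [0.082, 0.997, -0.001], [-0.001, -0.001, -1.0]]
ft_force: [0.1, 0.3, -0.7]
grip_width: 0.074
gripper_force: 0.0
time_s: 17.27
position: [0.4184, -0.3586, 0.0309]
tool_rot: [[-0.997, 0.082, 0.001], [0.082, 0.997, -0.001], [-0.001, -0.001, -1.0]]
ft_force: [-0.7, 0.1, 5.6]
grip_width: 0.0539
gripper_force: 53.5
time_s: 17.77
position: [0.4182, -0.3582, 0.2128]
tool_rot: [[-0.997, 0.082, 0.002], [0.082, 0.997, -0.002], [-0.002, -0.002, -1.0]]
ft_force: [0.9, -1.3, -2.7]
grip_width: 0.0538
gripper_force: 53.9
t 17.8 pos [ 0.4182 -0.3582  0.2128] yaw 85.3 tilt 0.17 q6 -138| shift [-0.0441  0.4634  0.0059] rz 0.4419 rad (-25.3 deg) F [ 0.9 -1.3 -2.7] w 0.0538
```

```bash
python3 -m pendant '[[0.4,-0.005,0.04,0,0,0,0.05],[0.4,-0.011,0.095,0,0,0,0.12],[0.4,-0.018,0.15,0,0,0,0.2],[0.4,-0.025,0.205,0,0,0,0.28],[0.4,-0.032,0.26,0,0,0,0.36]]'
python3 -c "
from h import *
go(*world(0,-.029),.206,38.5)"
```

```text
time_s: 18.4
position: [0.4712, -0.0999, 0.2101]
tool_rot: [[-0.903, 0.43, 0.0], [0.43, 0.903, -0.0], [-0.0, 0.0, -1.0]]
ft_force: [1.1, 0.1, -1.9]
grip_width: 0.054
gripper_force: 53.8
t 18.4 pos [ 0.4712 -0.0999  0.2101] yaw 64.5 tilt 0.03 q6 -91| shift [0.107  0.4787 0.004 ] rz 0.4541 rad (-26.0 deg) F [ 1.1  0.1 -1.9] w 0.0540
```

```bash
python3 -m pendant '[[0.4,0.012,0.055,0,0,0,0.06],[0.4,0.024,0.11,0,0,0,0.12],[0.4,0.036,0.165,0,0,0,0.18],[0.4,0.048,0.22,0,0,0,0.24],[0.4,0.06,0.275,0,0,0,0.30]]'
python3 -c "
from h import *
go(*world(0,-.029),.206,38.5)"
```

```text
time_s: 19.02
position: [0.5345, 0.1745, 0.21]
tool_rot: [[-0.736, 0.677, 0.0], [0.677, 0.736, -0.0], [-0.0, 0.0, -1.0]]
ft_force: [1.8, -0.3, -1.3]
grip_width: 0.0541
gripper_force: 53.8
t 19.0 pos [0.5345 0.1745 0.21  ] yaw 47.4 tilt 0.01 q6 -41| shift [0.1041 0.1812 0.004 ] rz 0.1551 rad (-8.9 deg) F [ 1.8 -0.3 -1.3] w 0.0541
```

Then lower to about 115 mm above, and measure the carton in hand.

```bash
python3 -m pendant '[[0.4,0.027,0.047,0,0,0,0.05],[0.4,0.054,0.094,0,0,0,0.1],[0.4,0.08,0.14,0,0,0,0.15],[0.4,0.104,0.181,0,0,0,0.155],[0.4,0.104,0.181,0.06,0,0,0.155]]' && python3 -m pendant '[[0.4,0,0,0.02,0,0,0],[0.4,0,0,0.02,0,0,0]]'
python3 - <<'E'
from h import *
go(*world(0,-.029),.12,38.5)
p=env.observe()["position"];print("tcp in tray",intray(p))
for n in("top","side"):
    im=env.get_image(n)
    for k,b,c in masks(n,"carton")[:2]:
        v=fit(im,k,"flat",p[2]-.031,[.5,.67,.8]);print(n,np.round(b),round(c,2),k.sum(),v,intray(v[0]))
    if n=="side": cv2.imwrite("pics/s5.png",cv2.resize(im["image"][180:290,200:330],None,fx=6,fy=5.4,interpolation=cv2.INTER_CUBIC))
E
```

```text
time_s: 19.65
position: [0.5821, 0.3804, 0.1533]
tool_rot: [[-0.627, 0.779, 0.011], [0.779, 0.627, 0.005], [-0.003, 0.012, -1.0]]
ft_force: [1.8, -1.6, -3.5]
grip_width: 0.0543
gripper_force: 53.8
time_s: 19.9
position: [0.5794, 0.376, 0.1281]
tool_rot: [[-0.624, 0.781, -0.004], [0.781, 0.624, -0.002], [0.001, -0.004, -1.0]]
ft_force: [-0.5, -0.3, -1.5]
grip_width: 0.0536
gripper_force: 53.8
t 19.9 pos [0.5794 0.376  0.1281] yaw 38.6 tilt 0.23 q6 -15| shift [0.0011 0.0023 0.0081] rz 0.0021 rad (-0.1 deg) F [-0.5 -0.3 -1.5] w 0.0536
tcp in tray [-0.0023 -0.0301]
top [226. 182.   6.   4.] 0.59 19 (array([0.6185, 0.4417]), np.float64(4.8), np.float64(1.0)) [ 0.0692 -0.003 ]
side [260. 216.  19.  24.] 0.59 361 (array([0.5871, 0.3758]), np.float64(40.6), np.float64(0.115)) [ 0.0036 -0.035 ]
```

View pics/s5.png

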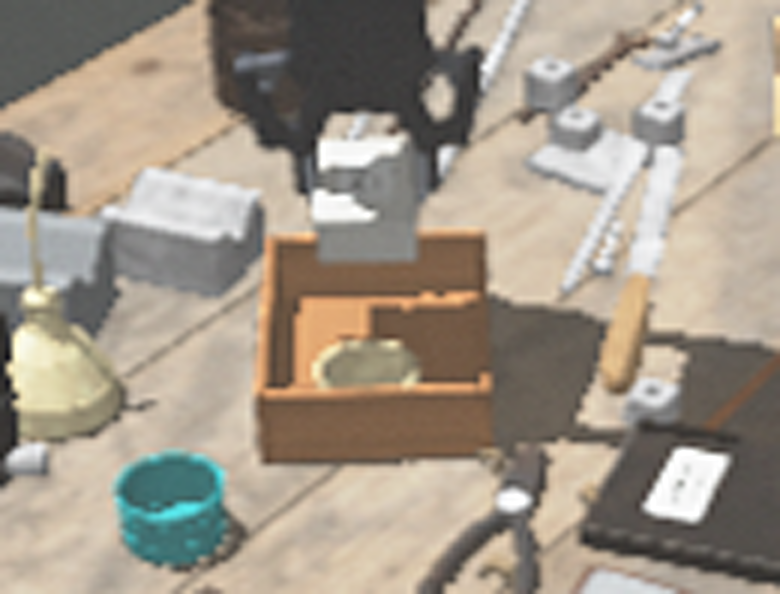

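The crop shows the tin at the tray's near-left end (365,365) and the carton held level over the tray. I'll lower it gently, watching the force.

```bash
python3 -m pendant '[[0.4,0.001,0.001,0.015,0,0,0],[0.4,0.001,0.001,0.03,0,0,0],[0.4,0.001,0.001,0.045,0,0,0],[0.4,0.001,0.001,0.054,0,0,0],[0.4,0.001,0.001,0.054,0,0,0]]'
python3 -c "
from h import *
go(*world(0,-.029),.037,38.5);print(intray(env.observe()['position']))"
```

```text
time_s: 20.72
position: [0.5801, 0.3775, 0.0747]
tool_rot: [[-0.624, 0.781, -0.001], [0.781, 0.624, -0.001], [0.0, -0.002, -1.0]]
ft_force: [0.4, 0.3, -1.2]
grip_width: 0.0537
gripper_force: 53.9
t 20.7 pos [0.5801 0.3775 0.0747] yaw 38.6 tilt 0.09 q6 -15| shift [0.0003 0.0009 0.0377] rz 0.0019 rad (-0.1 deg) F [ 0.4  0.3 -1.2] w 0.0537
[-0.0008 -0.0293]
```

```bash
python3 -m pendant '[[0.4,0,0,0.008,0,0,0],[0.4,0,0,0.016,0,0,0],[0.4,0,0,0.024,0,0,0],[0.4,0,0,0.031,0,0,0],[0.4,0,0,0.031,0,0,0]]'
python3 -c "
from h import *
go(*world(0,-.029),.037,38.5);print(intray(env.observe()['position']))"
```

```text
time_s: 21.35
position: [0.5801, 0.3776, 0.044]
tool_rot: [[-0.624, 0.781, -0.001], [0.781, 0.624, -0.001], [0.0, -0.001, -1.0]]
ft_force: [-0.3, -0.4, -1.2]
grip_width: 0.0539
gripper_force: 53.9
t 21.4 pos [0.5801 0.3776 0.044 ] yaw 38.6 tilt 0.07 q6 -15| shift [0.0003 0.0008 0.007 ] rz 0.0020 rad (-0.1 deg) F [-0.3 -0.4 -1.2] w 0.0539
[-0.0008 -0.0293]
```

```bash
python3 -m pendant '[[0.4,0,0,0.003,0,0,0],[0.4,0,0,0.006,0,0,0],[0.4,0,0,0.008,0,0,0],[0.4,0,0,0.008,0,0,0]]' && python3 -m pendant '[[0.8,0,0,-0.001,0,0,0],[0.85,0,0,-0.001,0,0,0],[0.85,0,0,-0.001,0,0,0],[0.85,0,0,-0.03,0,0,0],[0.85,0,0,-0.06,0,0,0]]' && python3 -m pendant '[[0.85,0,0,-0.06,0,0,0],[0.85,0,0,-0.12,0,0,0],[0.85,-0.06,0,-0.12,0,0,0],[0.85,-0.12,0,-0.12,0,0,0],[0.85,-0.18,0,-0.12,0,0,0]]'
python3 - <<'E'
from h import *
for n in("top","side"):
    im=env.get_image(n)
    for t,m,z in(("tin","tin",.006),("carton","flat",.006),("board","board",0)):
        for k,b,c in masks(n,t)[:2]:
            v=fit(im,k,m,z,[0] if t=="tin" else [.5,.67,.8] if t=="carton" else None); print(n,t,np.round(b),round(c,2),k.sum(),v,intray(v[0]))
    if n=="top": cv2.imwrite("pics/t6.png",cv2.resize(im["image"][130:230,180:300],None,fx=5,fy=5,interpolation=cv2.INTER_CUBIC))
go(.542,-.0345,.2,124)
E
```

```text
time_s: 21.85
position: [0.5804, 0.3777, 0.0369]
tool_rot: [[-0.624, 0.781, 0.0], [0.781, 0.624, 0.0], [-0.0, 0.0, -1.0]]
ft_force: [-0.0, -0.1, -0.7]
grip_width: 0.0538
gripper_force: 54.1
time_s: 22.48
position: [0.5803, 0.3776, 0.0972]
tool_rot: [[-0.624, 0.781, -0.001], [0.781, 0.624, -0.0], [0.0, -0.001, -1.0]]
ft_force: [0.4, -0.9, -0.2]
grip_width: 0.0723
gripper_force: 0.0
time_s: 23.1
position: [0.6936, 0.2356, 0.217]
tool_rot: [[-0.624, 0.781, 0.0], [0.781, 0.624, 0.0], [-0.0, 0.0, -1.0]]
ft_force: [0.8, 0.3, -0.4]
grip_width: 0.0723
gripper_force: 0.0
top tin [222. 193.  22.  20.] 0.73 262 (array([0.5318, 0.4438]), np.float64(11.8), np.float64(0.106)) [0.0026 0.0526]
top tin [179. 186.  22.  22.] 0.56 282 (array([0.5549, 0.58  ]), np.float64(6.4), np.float64(0.092)) [0.1055 0.1448]
top carton [237. 178.  28.  30.] 0.81 459 (array([0.5812, 0.3823]), np.float64(38.8), np.float64(0.115)) [ 0.003  -0.0263]
top board [362. 188.  40.  34.] 0.77 623 (array([ 0.541, -0.034]), np.float64(123.5), np.float64(0.101)) [-0.2876 -0.3271]
side tin [229. 274.  19.  26.] 0.69 375 (array([0.5549, 0.5838]), np.float64(5.6), np.float64(0.069)) [0.1078 0.1478]
side tin [260. 248.  13.   7.] 0.58 119 (array([0.5705, 0.4024]), np.float64(11.3), np.float64(1.402)) [ 0.0071 -0.0039]
side carton [261. 236.  21.  20.] 0.59 237 (array([0.6015, 0.3599]), np.float64(39.4), np.float64(0.616)) [ 0.0049 -0.0564]
side board [334. 193.  13.  22.] 0.61 251 (array([ 0.5443, -0.0364]), np.float64(122.7), np.float64(0.099)) [-0.2865 -0.331 ]
t 23.5 pos [0.692  0.2384 0.2171] yaw 38.7 tilt 0.02 q6 -29| shift [-0.1191 -0.2877  0.017 ] rz -1.4884 rad (85.3 deg) F [-0.4  0.4 -0.1] w 0.0728
```

View pics/t6.png

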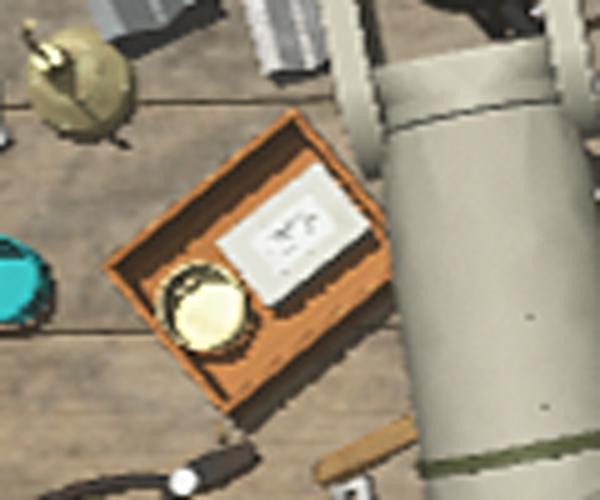

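The crop shows the tin (205,305) and the carton (295,235) lying side by side in the tray, both well inside. Now the board.

```bash
python3 -m pendant '[[0.6,-0.012,-0.03,0,0,0,-0.16],[0.6,-0.026,-0.063,0,0,0,-0.34],[0.6,-0.04,-0.096,0,0,0,-0.52],[0.6,-0.054,-0.13,0,0,0,-0.7],[0.6,-0.068,-0.164,0,0,0,-0.87]]'
python3 -c "
from h import *
go(.5425,-.035,.15,123.5)"
```

```text
time_s: 24.12
position: [0.6059, 0.0817, 0.2172]
tool_rot: [[-1.0, 0.019, 0.001], [0.019, 1.0, -0.0], [-0.001, -0.0, -1.0]]
ft_force: [0.8, -0.5, -0.4]
grip_width: 0.0515
gripper_force: 0.0
t 24.1 pos [0.6059 0.0817 0.2172] yaw 88.9 tilt 0.04 q6 -92| shift [ 0.0612 -0.1179  0.0671] rz -0.6040 rad (34.6 deg) F [ 0.8 -0.5 -0.4] w 0.0515
```

```bash
python3 -m pendant '[[0.6,0.015,-0.03,0,0,0,-0.15],[0.6,0.031,-0.06,0,0,0,-0.3],[0.6,0.047,-0.09,0.02,0,0,-0.45],[0.6,0.061,-0.118,0.05,0,0,-0.604],[0.6,0.061,-0.118,0.11,0,0,-0.604]]' && python3 -m pendant '[[0.6,0,0,0,0,0,0],[0.6,0,0,0,0,0,0]]'
python3 - <<'E'
from h import *
go(.5425,-.035,.034,123.5)
for n in("side",):
    im=env.get_image(n)
    for k,b,c in masks(n,"board")[:2]:
        v=fit(im,k,"board",0); print(n,np.round(b),round(c,2),k.sum(),v)
cv2.imwrite("pics/s7.png",cv2.resize(im["image"][150:235,280:390],None,fx=7,fy=7,interpolation=cv2.INTER_CUBIC))
E
```

```text
time_s: 24.75
position: [0.5434, -0.0357, 0.108]
tool_rot: [[-0.837, -0.547, 0.006], [-0.547, 0.837, -0.002], [-0.004, -0.005, -1.0]]
ft_force: [1.2, -0.0, 0.1]
grip_width: 0.0512
gripper_force: 0.0
time_s: 25.0
position: [0.5439, -0.0343, 0.1088]
tool_rot: [[-0.837, -0.547, 0.003], [-0.547, 0.837, -0.001], [-0.002, -0.002, -1.0]]
ft_force: [-0.5, -0.4, 0.9]
grip_width: 0.0516
gripper_force: 0.0
t 25.0 pos [ 0.5439 -0.0343  0.1088] yaw 123.1 tilt 0.16 q6 -139| shift [0.0017 0.0003 0.0748] rz -0.0064 rad (0.4 deg) F [-0.5 -0.4  0.9] w 0.0516
side [333. 194.  18.  20.] 0.78 268 (array([ 0.5461, -0.036 ]), np.float64(125.3), np.float64(0.066))
```

View pics/s7.png

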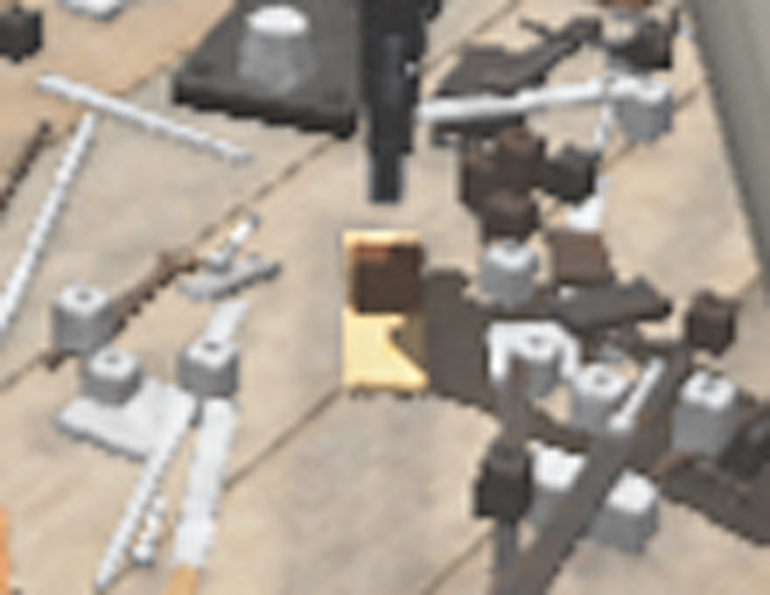

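The crop shows the fingers lined up above the dark handle at (385,280), along the board's length. Descending to grip.

```bash
python3 -m pendant '[[0.6,0.0005,0,0.025,0,0,-0.012],[0.6,0.0005,0,0.05,0,0,-0.012],[0.6,0.0005,0,0.068,0,0,-0.012],[0.6,0.0005,0,0.074,0,0,-0.012],[0.6,0.0005,0,0.074,0,0,-0.012]]' && python3 -m pendant '[[0,0,0,0,0,0,0],[0,0,0,0,0,0,0],[0,0,0,0,0,0,0],[0,0,0,0,0,0,0]]' 70 && python3 -m pendant '[[0,0,0,-0.03,0,0,0],[0,0,0,-0.08,0,0,0],[0,0,0,-0.13,0,0,0],[0,0,0,-0.16,0,0,0]]'
python3 -c "
from h import *
go(*world(0,-.062),.2,38.5)"
```

```text
time_s: 25.72
position: [0.543, -0.035, 0.0337]
tool_rot: [[-0.831, -0.556, 0.001], [-0.556, 0.831, -0.0], [-0.001, -0.001, -1.0]]
ft_force: [0.6, 0.4, -0.7]
grip_width: 0.0515
gripper_force: 0.0
time_s: 26.22
position: [0.5428, -0.035, 0.0338]
tool_rot: [[-0.831, -0.556, 0.002], [-0.556, 0.831, -0.0], [-0.001, -0.001, -1.0]]
ft_force: [-1.7, 0.5, 5.9]
grip_width: 0.0228
gripper_force: 69.7
time_s: 26.72
position: [0.5426, -0.0351, 0.1955]
tool_rot: [[-0.831, -0.556, 0.003], [-0.556, 0.831, -0.001], [-0.002, -0.002, -1.0]]
ft_force: [1.5, 0.6, -2.4]
grip_width: 0.0228
gripper_force: 69.3
t 26.7 pos [ 0.5426 -0.0351  0.1955] yaw 123.8 tilt 0.17 q6 -140| shift [-0.264   0.2897 -0.0047] rz 1.4880 rad (-85.3 deg) F [ 1.5  0.6 -2.4] w 0.0228
```

```bash
python3 -m pendant '[[0,-0.025,0.027,0,0,0,0.15],[0,-0.055,0.06,0,0,0,0.32],[0,-0.085,0.093,0,0,0,0.49],[0,-0.115,0.126,0,0,0,0.66],[0,-0.145,0.159,0,0,0,0.83]]'
python3 -c "
from h import *
go(*world(0,-.062),.195,38.5)"
```

```text
time_s: 27.35
position: [0.5745, 0.1791, 0.1928]
tool_rot: [[-0.97, 0.244, -0.0], [0.244, 0.97, -0.0], [0.0, -0.0, -1.0]]
ft_force: [1.0, -0.1, -2.2]
grip_width: 0.0227
gripper_force: 69.2
t 27.4 pos [0.5745 0.1791 0.1928] yaw 75.9 tilt 0.02 q6 -70| shift [ 0.0165  0.1746 -0.0022] rz 0.6523 rad (-37.4 deg) F [ 1.  -0.1 -2.2] w 0.0227
```

```bash
python3 -m pendant '[[0,0.004,0.04,0,0,0,0.16],[0,0.008,0.085,0,0,0,0.33],[0,0.012,0.13,0,0,0,0.49],[0,0.0165,0.1746,0,0,0,0.652],[0,0.0165,0.1746,0.04,0,0,0.652]]' && python3 -m pendant '[[0,0,0,0.03,0,0,0],[0,0,0,0.05,0,0,0],[0,0,0,0.05,0,0,0]]'
python3 - <<'E'
from h import *
go(*world(0,-.062),.088,38.5)
p=env.observe()["position"];print(intray(p))
for n in("top","side"):
    im=env.get_image(n)
    for k,b,c in masks(n,"board")[:2]:
        v=fit(im,k,"board",p[2]-.034,[.5,.67,.8]); print(n,np.round(b),round(c,2),k.sum(),v,intray(v[0]))
cv2.imwrite("pics/s8.png",cv2.resize(im["image"][190:290,205:335],None,fx=6,fy=6,interpolation=cv2.INTER_CUBIC))
E
```

```text
time_s: 27.98
position: [0.6009, 0.3547, 0.1547]
tool_rot: [[-0.628, 0.778, 0.006], [0.778, 0.628, 0.003], [-0.002, 0.007, -1.0]]
ft_force: [-0.0, -0.3, -3.6]
grip_width: 0.0233
gripper_force: 69.5
time_s: 28.35
position: [0.5994, 0.3509, 0.1011]
tool_rot: [[-0.627, 0.779, -0.004], [0.779, 0.627, -0.001], [0.001, -0.004, -1.0]]
ft_force: [0.7, -0.2, -1.6]
grip_width: 0.0231
gripper_force: 69.4
t 28.4 pos [0.5994 0.3509 0.1011] yaw 38.8 tilt 0.23 q6 -18| shift [0.0002 0.0023 0.0131] rz 0.0060 rad (-0.3 deg) F [ 0.7 -0.2 -1.6] w 0.0231
[-0.0023 -0.0622]
side [261. 218.  48.  20.] 0.6 473 (array([0.6049, 0.3497]), np.float64(38.4), np.float64(0.126)) [ 0.0012 -0.0665]
```

View pics/s8.png

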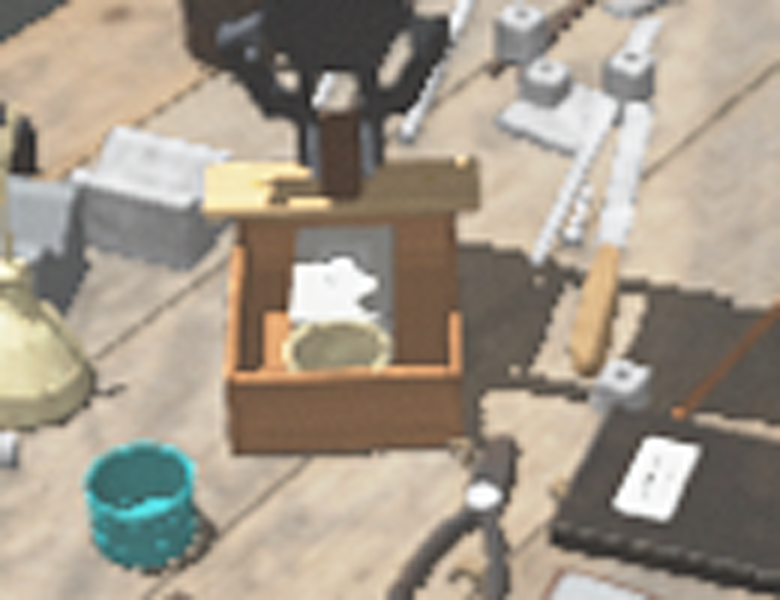

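The crop shows the board level across the tray's right-hand end (340,185), reaching over both long rims. Lowering onto the rims.

```bash
python3 -m pendant '[[0,0,0.002,0.005,0,0,0],[0,0,0.002,0.009,0,0,0],[0,0,0.002,0.012,0,0,0],[0,0,0.002,0.013,0,0,0],[0,0,0.002,0.013,0,0,0]]'
python3 -c "
from h import *
go(*world(0,-.062),.088,38.5)"
```

```text
time_s: 29.18
position: [0.6018, 0.3524, 0.0897]
tool_rot: [[-0.627, 0.779, -0.0], [0.779, 0.627, -0.0], [0.0, -0.0, -1.0]]
ft_force: [-0.5, -0.5, -2.1]
grip_width: 0.0232
gripper_force: 69.4
t 29.2 pos [0.6018 0.3524 0.0897] yaw 38.8 tilt 0.01 q6 -18| shift [ 0.0005 -0.0005  0.0017] rz 0.0060 rad (-0.3 deg) F [-0.5 -0.5 -2.1] w 0.0232
```

```bash
python3 -m pendant '[[0,0,0,0.001,0,0,0],[0,0,0,0.002,0,0,0],[0,0,0,0.003,0,0,0],[0,0,0,0.003,0,0,0]]'
```

```text
time_s: 29.68
position: [0.6019, 0.3525, 0.0879]
tool_rot: [[-0.627, 0.779, 0.001], [0.779, 0.627, 0.0], [-0.0, 0.001, -1.0]]
ft_force: [-2.2, -1.3, 3.9]
grip_width: 0.0229
gripper_force: 70.4
```

The board is in contact at about 6 N. Sliding left now.

```bash
python3 -m pendant '[[0,0.004,0,0,0,0,0],[0,0.010,0,0,0,0,0],[0,0.016,0,0,0,0,0],[0,0.022,0,0,0,0,0],[0,0.028,0,0,0,0,0]]'
python3 -c "
from h import *
go(*world(0,.062),.088,38.5);print(intray(env.observe()['position']))"
```

```text
time_s: 30.3
position: [0.5851, 0.3742, 0.0879]
tool_rot: [[-0.627, 0.779, 0.003], [0.779, 0.627, -0.0], [-0.002, 0.002, -1.0]]
ft_force: [4.0, -4.1, 6.1]
grip_width: 0.023
gripper_force: 70.5
t 30.3 pos [0.5851 0.3742 0.0879] yaw 38.8 tilt 0.17 q6 -16| shift [ 0.097  -0.0004 -0.0003] rz 0.0058 rad (-0.3 deg) F [ 4.  -4.1  6.1] w 0.0230
[ 0.001 -0.035]
```

```bash
python3 -m pendant '[[0,0.006,0,0,0,0,0],[0,0.012,0,0,0,0,0],[0,0.018,0,0,0,0,0],[0,0.024,0,0,0,0,0],[0,0.03,0,0,0,0,0]]' && python3 -m pendant '[[0,0.006,0,0,0,0,0],[0,0.012,0,0,0,0,0],[0,0.018,0,0,0,0,0],[0,0.024,0,0,0,0,0],[0,0.03,0,0,0,0,0]]'
python3 -c "
from h import *
go(*world(0,.062),.088,38.5);print(intray(env.observe()['position']))"
```

```text
time_s: 30.92
position: [0.5663, 0.3976, 0.0879]
tool_rot: [[-0.627, 0.779, 0.003], [0.779, 0.627, -0.0], [-0.002, 0.002, -1.0]]
ft_force: [3.6, -3.0, 5.9]
grip_width: 0.0229
gripper_force: 70.5
time_s: 31.55
position: [0.5474, 0.4209, 0.0879]
tool_rot: [[-0.627, 0.779, 0.003], [0.779, 0.627, 0.0], [-0.002, 0.002, -1.0]]
ft_force: [4.1, -3.1, 6.2]
grip_width: 0.0233
gripper_force: 70.5
t 31.6 pos [0.5474 0.4209 0.0879] yaw 38.8 tilt 0.17 q6 -11| shift [ 0.037  -0.0004 -0.0002] rz 0.0058 rad (-0.3 deg) F [ 4.1 -3.1  6.2] w 0.0233
[0.0006 0.025 ]
```

```bash
python3 -m pendant '[[0,0.007,0,0,0,0,0],[0,0.015,0,0,0,0,0],[0,0.023,0,0,0,0,0],[0,0.031,0,0,0,0,0],[0,0.038,0,0,0,0,0]]' && python3 -m pendant '[[0,0,0,0,0,0,0],[0,0,0,-0.002,0,0,0],[0,0,0,-0.002,0,0,0]]'
```

```text
time_s: 32.17
position: [0.5235, 0.4507, 0.0879]
tool_rot: [[-0.627, 0.779, 0.003], [0.779, 0.627, 0.0], [-0.002, 0.002, -1.0]]
ft_force: [3.4, -3.2, 6.3]
grip_width: 0.0232
gripper_force: 70.6
time_s: 32.55
position: [0.5224, 0.4507, 0.0883]
tool_rot: [[-0.627, 0.779, -0.001], [0.779, 0.627, -0.0], [0.0, -0.001, -1.0]]
ft_force: [0.6, -0.1, -1.8]
grip_width: 0.0229
gripper_force: 69.4
```

```bash
python3 -m pendant '[[0,0,0,0.001,0,0,0],[0.3,0,0,0.001,0,0,0],[0.6,0,0,0.001,0,0,0],[0.6,0,0,0.0,0,0,0],[0.6,0,0,0.0,0,0,0]]' && python3 -m pendant '[[0.6,0,0,-0.02,0,0,0],[0.6,0,0,-0.06,0,0,0],[0.6,0,0,-0.12,0,0,0],[0.6,-0.06,0,-0.12,0,0,0],[0.6,-0.12,0,-0.12,0,0,0]]' && python3 -m pendant '[[0.6,-0.06,0,0,0,0,0],[0.6,-0.12,0,0,0,0,0],[0.6,-0.12,0,0,0,0,0]]'
python3 - <<'E'
from h import *
for n in("top","side"):
    im=env.get_image(n)
    for k,b,c in masks(n,"board")[:2]:
        v=fit(im,k,"board",.054,[.5,.67,.8]); print(n,np.round(b),round(c,2),k.sum(),v,intray(v[0]))
cv2.imwrite("pics/s9.png",cv2.resize(im["image"][190:290,205:335],None,fx=6,fy=6,interpolation=cv2.INTER_CUBIC))
go(0.5,0.3,.2)
E
```

```text
time_s: 33.17
position: [0.5229, 0.4506, 0.0889]
tool_rot: [[-0.627, 0.779, 0.0], [0.779, 0.627, 0.0], [-0.0, 0.0, -1.0]]
ft_force: [0.4, -0.4, -0.1]
grip_width: 0.0511
gripper_force: 0.0
time_s: 33.8
position: [0.5986, 0.3565, 0.2097]
tool_rot: [[-0.628, 0.778, 0.002], [0.778, 0.628, 0.001], [-0.001, 0.002, -1.0]]
ft_force: [0.7, -0.7, -1.5]
grip_width: 0.0513
gripper_force: 0.0
time_s: 34.17
position: [0.6757, 0.2594, 0.2079]
tool_rot: [[-0.623, 0.782, -0.0], [0.782, 0.623, -0.001], [-0.0, -0.001, -1.0]]
ft_force: [0.4, -0.2, -0.8]
grip_width: 0.0513
gripper_force: 0.0
top [216. 196.  39.  46.] 0.76 696 (array([0.5226, 0.4536]), np.float64(39.2), np.float64(0.066)) [0.0015 0.066 ]
side [261. 243.  49.  18.] 0.88 555 (array([0.5246, 0.4525]), np.float64(38.3), np.float64(0.138)) [0.0024 0.0639]
t 34.4 pos [0.6726 0.2648 0.2089] yaw 38.9 tilt 0.01 q6 -27| shift [ 0.1358 -0.1122  0.009 ] rz -0.0000 rad (0.0 deg) F [-0.6  0.1 -0.1] w 0.0511
```

View pics/s9.png

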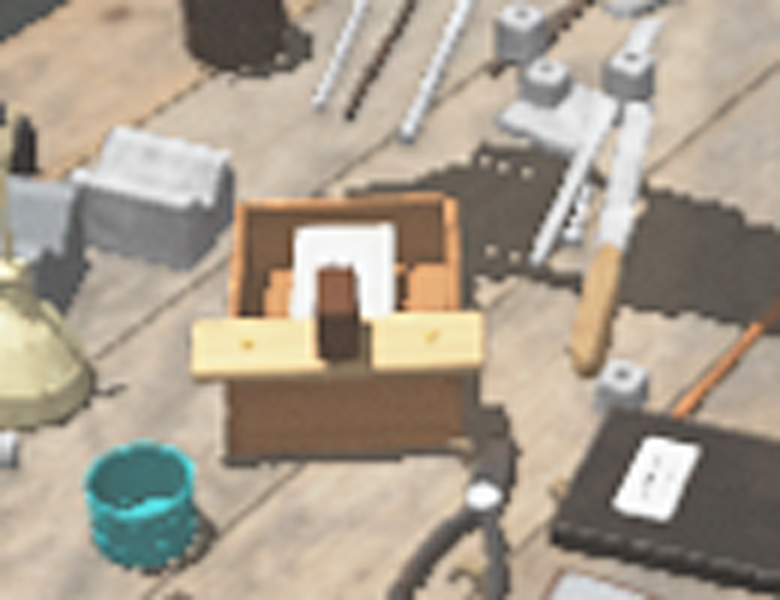

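The crop shows the board lying flat across both long rims at the left-hand end (340,345), with the carton flat in the tray behind it and the gripper clear. Handing in.

```bash
python3 -c "
from rig import env
print(env.close_job())"
```

```text
the job is handed in; nothing more can be done
None
```

I packed the tin and the carton side by side in the tray, slid the board along the rims to the left-hand end and left it lying there. I handed the job in at about 34 s of the 72 s allowed; no verdict was returned.

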